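# Unstack the fired cups and sort them by glaze

## Task

Unload the stack of fired cups from the top down: sort the two small cups, then set the terracotta spacer plate squarely on top of the pile of spare plates, then sort the two tall cups. Blue cups stand in the tray with the blue floor and white cups in the tray with the white floor, upright and flat on the tray's floor. Do not tip any cup over, and leave the amber jar where it is.

Things in the scene. Friction and masses are not known exactly. Their poses are not given: they have to be found in the camera images.
- small_blue: blue glazed open cup, upright, 48 mm in diameter, sides straight from 10 mm above its foot (38 mm) to the rim, 45 mm tall, wall 4 mm; origin at the centre of its underside, z up. It starts on the plate at either end, centre 60 mm from the other small cup along the plate's length (12 mm gap). Goes to the blue-floored tray.
- small_white: white glazed open cup, upright, 48 mm in diameter, sides straight from 10 mm above its foot (38 mm) to the rim, 45 mm tall, wall 4 mm; origin at the centre of its underside, z up. It starts on the plate at either end, centre 60 mm from the other small cup along the plate's length (12 mm gap). Goes to the white-floored tray.
- plate: flat rigid terracotta-coloured spacer plate, 56 mm (its x) by 110 mm (its y) by 10 mm thick, loose; origin at the centre of its underside, z up. It starts lying across the rims of the two tall cups, length along the line joining them, underside 75 mm above the table, and carries the two small cups.
- tall_blue: blue glazed open cup, upright, 62 mm in diameter, sides straight from 10 mm above its foot (52 mm) to the rim, 60 mm tall, wall 4 mm; origin at the centre of its underside, z up. It starts on the stand at either end, 100 mm from the other tall cup; the plate rests on its rim and its outer third sticks out. Goes to the blue-floored tray.
- tall_white: white glazed open cup, upright, 62 mm in diameter, sides straight from 10 mm above its foot (52 mm) to the rim, 60 mm tall, wall 4 mm; origin at the centre of its underside, z up. It starts on the stand at either end, 100 mm from the other tall cup; the plate rests on its rim and its outer third sticks out. Goes to the white-floored tray.
- blue_tray: fixed low dark wooden tray with a blue floor: outside 100 mm (its x) by 150 mm (its y), walls 6 mm thick and 18 mm high; origin at the centre of its underside, inner floor (88 x 138 mm) 8 mm above it. Room for one tall and one small cup side by side along y, about 35 mm either side of the centre.
- white_tray: fixed low dark wooden tray with a white floor: outside 100 mm (its x) by 150 mm (its y), walls 6 mm thick and 18 mm high; origin at the centre of its underside, inner floor (88 x 138 mm) 8 mm above it. Room for one tall and one small cup side by side along y, about 35 mm either side of the centre.
- pile: fixed pile of three spare plates, terracotta-coloured like the loose one, on the table: 56 mm (its x) by 110 mm (its y), flat top 30 mm above the table; origin at the centre of its underside. The loose plate goes on top, length along length, either way round. The pile and the two trays share three places (near left, near right, far right) in any order.
- stand: fixed grey slab on the table that carries the whole stack, 100 mm (its x) by 190 mm (its y) by 15 mm high; origin at the centre of its underside. The tall cups stand 50 mm either side of its centre along its y, the plate's length lies along its y. A fixed potter's wheel with a pot on it, 125 mm high, stands at the far left of the work area.
- jar: loose amber glass jar with a black cap, 48 mm in diameter, 65 mm tall, standing beyond the stack; origin at the centre of its underside. To be left alone.

How it is judged:
By the outcome, as a careful person would: the job done as asked, in the order asked, and still so for the second after the job is handed in, with the robot touching nothing.
It also fails if it takes over 112 s, if anything falls off the work surface, if the arm or the gripper's body presses on something with over 40 N, if the wrist force passes 120 N, or if a joint passes its speed limit or range.

## Robot

A 6-joint arm with a two-finger parallel gripper is mounted at the origin on the work surface. World frame = base frame: x ahead of the robot, y to its left, z up, the work surface at z = 0. Lengths are in m, angles in rad, forces in N, time in s.
With the tool pointing down it reaches from about 0.2 to 0.875 m from the base axis. Payload 3.4 kg.
Tool frame: the origin (TCP) lies on the centre line of the jaws, within the pads' length; the fingertips stand 25 mm ahead of it and the grasp point (between the pads) lies 6 mm ahead of it (nose_length is the distance from the TCP to the fingertips, in m); z points along the fingers, y is the line along which they close (so a half turn about z gives the same grasp; the last joint's range is limited). The gripper opens to 94 mm and grips with 3 to 60 N. Pads are 16 mm wide; open, the fingers measure 119 mm over their backs; the gripper's body (75 mm by 177 mm) begins 78 mm behind the grasp point.
Start: joints at [-1.363, 0.276, 1.505, -0, 1.361, -0.121], TCP at [0.186, -0.544, 0.23] pointing down, gripper open.
Joint ranges: [-2.89, 2.89], [-0.75, 2.08], [0.22, 2.7], [-1.18, 4.32], [0.11, 2.71], [-2.7, 2.7]. Speed limits (rad/s): [2.57, 2.57, 3.14, 3.14, 3.14, 3.14].

## Interface

Orientations are given as a rotation vector (axis times angle).
In Python, from station import * gives the robot as it stands. Calls block until the motion is done:
- movep(position, orientation): joint-space move of the TCP to a pose.
- move_l(position, ori=None, rate=0.15, until_force=None): straight line of the TCP; ori=None keeps the orientation; rate is the mean speed in m/s. With until_force (N) it stops when the force on the tool has changed by that much, and returns True; else False.
- move_j(angles): joint-space move.
- set_gripper(opening): finger opening in m; the grip force is fixed at half the most; returns when the fingers have stopped.
- dwell(seconds).
- solve_ik(position, orientation): joint angles nearest the present ones, or None.
- capture(name): name is "side" or "top" or "wrist"; returns the picture (480x640x3 uint8, red, green, blue); there is no depth.
- get_calibration(name): a dict with "fovy" (degrees; the focal length in pixels is half the picture's height over the tangent of half this angle, whatever the lens; pixels are square), "cx", "cy" (the principal point, pixels), "rvec" (rotation vector, rad) and "tvec" (3), from world to camera coordinates, as OpenCV has them. Camera axes: x right, y down, z forward; pixel columns grow to the right and rows downward; lengths in m; the calibration is good to about 2 mm. A picture is of the moment at which its call begins: read the wrist's pose just before it. get_calibration takes no time and is no camera call; for the wrist camera it gives the pose at the moment of the call.
A pose or a line that the arm cannot do raises PlanningError and nothing moves.
- job_done(): hands the job in; it is judged then, once.
Readings, each from a call of its own:
- current_time(): time.
- current_joints(): joint angles.
- current_qd(): joint speeds.
- current_joint_efforts(): joint torques, N m.
- current_position(): TCP position.
- current_tcp_rot(): TCP orientation.
- current_wrist_force(): force on the tool from outside, world axes, zero at the start.
- current_wrist_torque(): the same for the moment, N m.
- current_opening(): finger opening in m.
- current_finger_force(): force on a finger pad.
Only numpy, scipy, OpenCV 4.12 (cv2) and the standard library are available. Lean on these libraries where they do the work, as an engineer would, in place of code of your own. Each camera call takes 0.05 s, during which the arm holds its last target. There are 200 camera calls.

## Working session

There is one attempt and no reset: what is moved stays moved. The work goes in short steps, each a Python script; the robot and the scene stay as the last script left them, time stands still between calls to the robot, and variables do not carry over. Pictures are saved under pics/ and viewed, at most 14 in all, crops included, and the job is handed in when it is done.

```bash
ls; mkdir -p pics; python3 - <<'E'
from station import *
import cv2
for n in("top","side"):
    cv2.imwrite(f"pics/{n}0.png",capture(n)[:,:,::-1]);print(n,get_calibration(n))
print(current_time(),current_tcp_rot(),current_opening())
E
```

```text
pics
top {'fovy': 43.728896359408104, 'cx': 314.97560734060323, 'cy': 240.18315483110027, 'rvec': array([ 2.02858414, -2.19486471,  0.23275465]), 'tvec': array([0.04678877, 0.58727314, 0.99264897])}
side {'fovy': 55.40675418640555, 'cx': 331.6205523959815, 'cy': 245.3291790839451, 'rvec': array([ 0.66578199, -2.48034369,  1.31619121]), 'tvec': array([0.5214935 , 0.22903351, 0.72031121])}
0.1 [-3.09769251e+00 -5.13869072e-01  1.43483569e-04] 0.09404189724421026
```

View pics/top0.png

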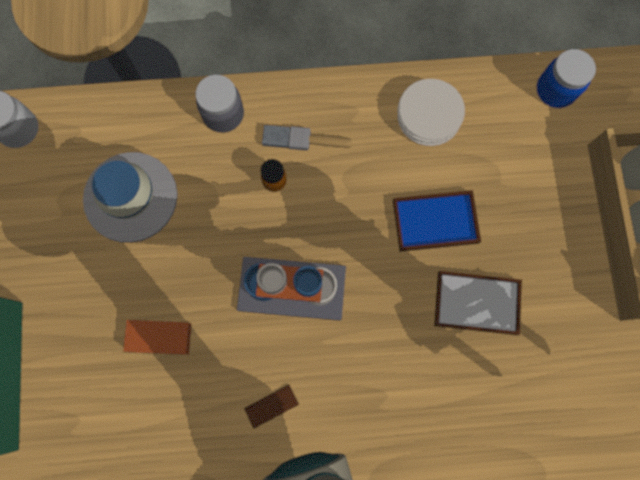

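View pics/side0.png

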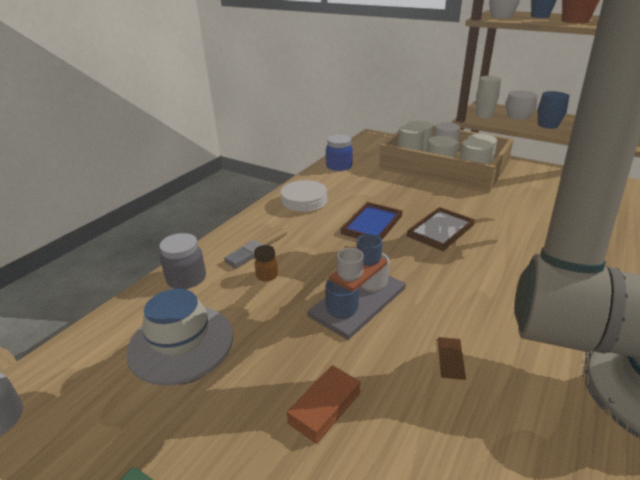

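Top view: stand about (292,289), small white (271,278), small blue (308,282), tall blue at the left end, tall white at the right end. Pile (157,337), blue tray (436,220), white tray (478,302), jar (273,175). The side view agrees. Next I enlarge the top view.

```bash
cat > h.py <<'E'
import numpy as np, cv2
from scipy.spatial.transform import Rotation as R
from station import *
def ray(c,u,v,z):
    "pixel -> world at height z; c = calibration dict"
    f=240/np.tan(np.radians(c["fovy"])/2)
    M=R.from_rotvec(c["rvec"]).as_matrix(); o=-M.T@c["tvec"]
    d=M.T@np.array([(u-c["cx"])/f,(v-c["cy"])/f,1])
    return (o+d*(z-o[2])/d[2])[:2]
def proj(c,P):
    f=240/np.tan(np.radians(c["fovy"])/2)
    K=np.array([[f,0,c["cx"]],[0,f,c["cy"]],[0,0,1]])
    return cv2.projectPoints(np.array(P,float).reshape(-1,1,3),np.array(c["rvec"]),np.array(c["tvec"]),K,None)[0][:,0]
def down(th):
    "tool pointing down, closing line (tool y) at world angle th"
    y=np.array([np.cos(th),np.sin(th),0]); z=np.array([0,0,-1.]); x=np.cross(y,z)
    return R.from_matrix(np.c_[x,y,z]).as_rotvec()
E
python3 - <<'E'
import cv2
from h import *
c=get_calibration("top")
im=cv2.imread("pics/top0.png")
a=cv2.resize(im[245:330,230:355],None,fx=6,fy=6,interpolation=2)
cv2.imwrite("pics/c1.png",a)
a=cv2.resize(im[180:345,380:530],None,fx=3.5,fy=3.5,interpolation=2)
b=cv2.resize(im[305:370,110:205],None,fx=3.5,fy=3.5,interpolation=2)
k=np.zeros((a.shape[0],240+0,3),np.uint8)
print(a.shape,b.shape)
b=b[:,:]; k=np.zeros((600,800,3),np.uint8); h,w=a.shape[:2]; k[:h,:w]=a[:600,:800]; b2=cv2.resize(im[315:360,118:196],None,fx=3.5,fy=3.5,interpolation=2); k[:b2.shape[0],w:w+b2.shape[1]]=b2[:, :800-w]
cv2.imwrite("pics/c2.png",k)
for n,u,v,z in [("sw",271,278,.13),("sb",308,282,.13),("pile",157,337,.03),("bt",436,220,.018),("wt",478,302,.018),("st",292,289,.015),("jar",273,168,.065)]: print(n,ray(c,u,v,z))
E
```

```text
(578, 525, 3) (228, 332, 3)
sw [0.51756278 0.07782941]
sb [0.5062946  0.01833975]
pile [0.44433183 0.29054953]
bt [ 0.61914122 -0.22685625]
wt [ 0.46212116 -0.28381492]
st [0.51230484 0.04833749]
jar [0.72749913 0.06562748]
```

View pics/c1.png

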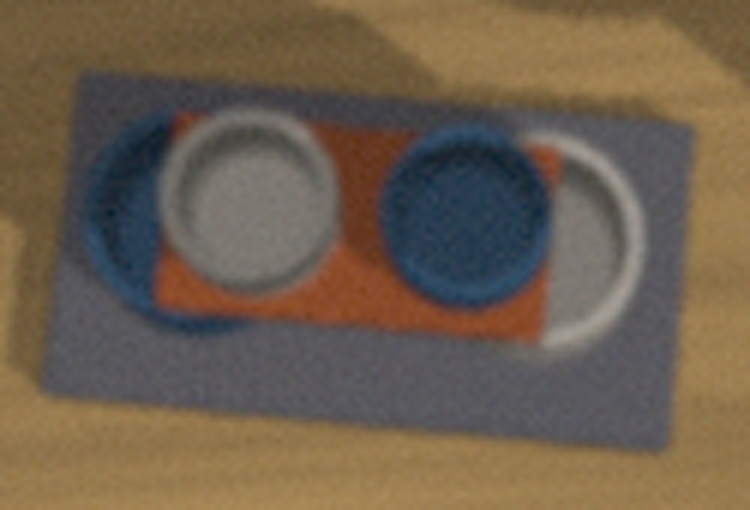

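View pics/c2.png

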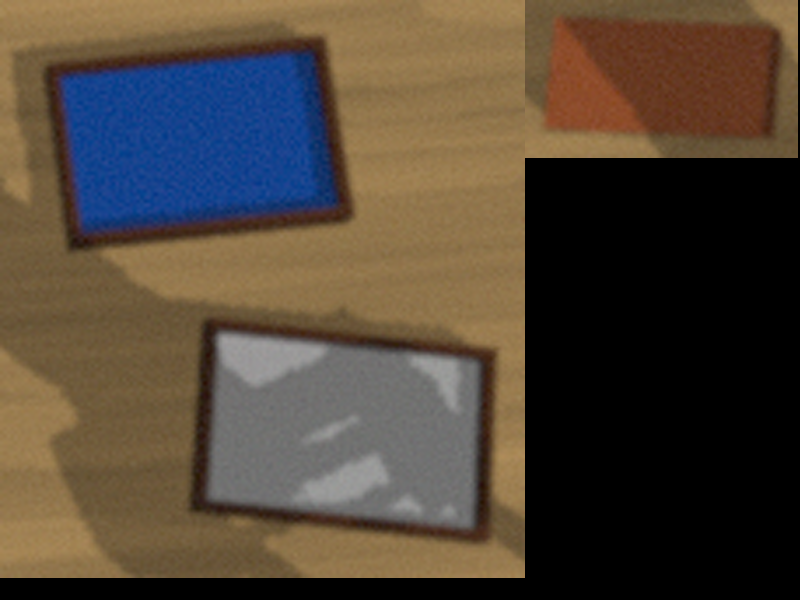

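```bash
python3 - <<'E'
from h import *
c=get_calibration("top")
def pts(L,s,ox,oy,z): return np.array([ray(c,(u+.5)/s-.5+ox,(v+.5)/s-.5+oy,z) for u,v in L])
def rect(n,L,s,ox,oy,z):
    P=pts(L,s,ox,oy,z)  # TL,TR,BR,BL ; left=+y
    d=P[0]+P[3]-P[1]-P[2]; e=P[0]+P[1]-P[2]-P[3]
    print(n,"ctr",P.mean(0).round(4),"y-axis deg",np.degrees(np.arctan2(d[1],d[0])).round(1),"x-axis+90",np.degrees(np.arctan2(e[1],e[0])).round(1)+90,"size",np.linalg.norm(e)/2,np.linalg.norm(d)/2)
rect("stand",[(80,73),(694,127),(670,450),(42,393)],6,230,245,.015)
rect("plate",[(173,112),(560,145),(546,342),(156,306)],6,230,245,.085)
rect("bt",[(47,67),(324,38),(352,217),(70,248)],3.5,380,180,.018)
rect("wt",[(206,320),(494,352),(487,543),(191,511)],3.5,380,180,.018)
rect("pile",[(32,16),(254,28),(249,137),(21,129)],3.5,118,315,.03)
print("sw sb",pts([(250,202),(467,215)],6,230,245,.13))
E
```

```text
stand ctr [0.5146 0.0492] y-axis deg 80.4 x-axis+90 80.5 size 0.09811585107468036 0.1886348042895304
plate ctr [0.5149 0.05  ] y-axis deg 80.4 x-axis+90 81.5 size 0.055937341937471775 0.11058481001167607
bt ctr [ 0.6189 -0.2274] y-axis deg 91.8 x-axis+90 90.9 size 0.09862071705362227 0.14955553128402466
wt ctr [ 0.4609 -0.2837] y-axis deg 79.2 x-axis+90 78.9 size 0.09886589610683529 0.15004500701767273
pile ctr [0.4448 0.2899] y-axis deg 83.0 x-axis+90 84.5 size 0.05514207419920941 0.11344140049113317
sw sb [[0.51712132 0.07745003]
 [0.50895418 0.01908729]]
```

Everything is consistent with the given sizes. I move above the small white cup and check once with the wrist camera.

```bash
cat >> h.py <<'E'
def pose(p,th):
    "joint solution, of the two half-turn-equivalent grasps the one with the lesser last joint"
    s=[(abs(q[5]),t) for t in (th,th+np.pi) if (q:=solve_ik(p,down(t))) is not None]
    return down(min(s)[1])
def above(x,y,th,z=.25): o=pose([x,y,z],th); movep([x,y,z],o); return o
def st(): print("t",round(current_time(),1),"open",round(current_opening(),4),"F",np.round(current_wrist_force(),1),"p",current_position().round(4) if hasattr(current_position(),'round') else current_position())
E
python3 - <<'E'
from h import *
above(.514,.049,np.radians(-9.5),.29); st(); print(current_joints())
c=get_calibration("wrist"); im=capture("wrist")[:,:,::-1].copy()
for P in [(.5171,.0775,.13),(.5090,.0191,.13),(.5146,.0492,.085)]:
    u=proj(c,P)[0]; print(u); cv2.drawMarker(im,tuple(int(round(a)) for a in u),(0,255,0),0,8,1)
for s,e in ((+.05,0),(-.05,0)):
    a=np.radians(80.5); P=(.5146+s*np.cos(a),.0492+s*np.sin(a),.075); u=proj(c,P)[0]; print("tall",u)
cv2.imwrite("pics/w1.png",im); np.save("w1c.npy",c,allow_pickle=True)
E
```

```text
t 2.5 open 0.0939 F [ 0.5  0.1 -0.4] p [0.5141 0.0482 0.2899]
[-4.10215570e-02  1.58040493e-01  1.51589182e+00 -3.69836663e-04
  1.46779621e+00  1.26031849e-01]
[317.12414425 191.97404749]
[319.06886682 256.69001301]
[319.52107181 215.02468402]
tall [319.46531936 164.46445424]
tall [319.52151089 259.36969661]
```

View pics/w1.png

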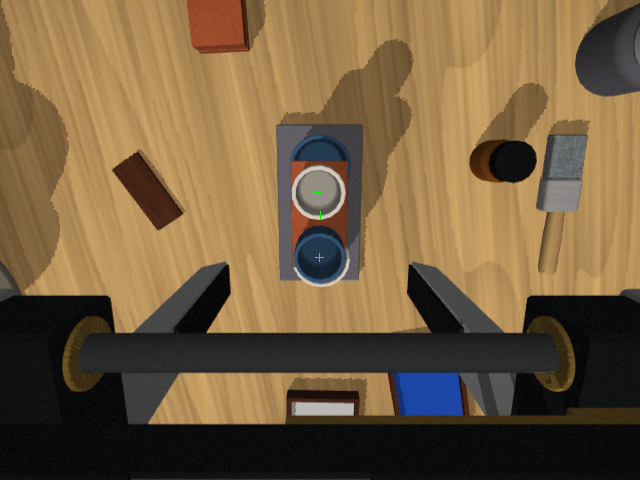

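Wrist view: small white at (318.5,191), small blue at (320.5,257). Both are within about 1 mm of the prediction. I sort the small white cup.

```bash
cat >> h.py <<'E'
def pick(x,y,zb,th,g,opening=.094):
    "zb underside height, g TCP height above it"
    o=above(x,y,th,zb+g+.12); set_gripper(opening); move_l([x,y,zb+g],o,.2); set_gripper(0.0)
    st(); move_l([x,y,max(.27,zb+g+.12)],o,.2); st()
def place(x,y,zb,th,g,opening):
    o=above(x,y,th,.2); move_l([x,y,zb+g+.012],o,.2); print("hit",move_l([x,y,zb+g-.004],o,.025,until_force=4)); st()
    set_gripper(opening); dwell(.2); move_l([x,y,zb+g+.1],o,.2); st()
def snap(n,f): cv2.imwrite(f"pics/{f}.png",capture(n)[:,:,::-1])
def tray(n,s):
    c,a={"b":((.6189,-.2274),91.3),"w":((.4609,-.2837),79)}[n]; a=np.radians(a)
    return c[0]+s*np.cos(a),c[1]+s*np.sin(a),.008,a-np.pi/2
E
python3 - <<'E'
from h import *
pick(.5185,.078,.085,np.radians(-9.5),.043)
place(*tray("w",-.038),.043,.066)
snap("top","t1"); snap("wrist","w2")
a=cv2.imread("pics/t1.png")[180:345,220:530]; cv2.imwrite("pics/t1c.png",cv2.resize(a,None,fx=2.5,fy=2.5,interpolation=2))
E
```

```text
t 4.6 open 0.0464 F [-0.5  0.7  0.7] p [0.5186 0.078  0.1281]
t 5.5 open 0.0465 F [-0.9  0.4 -0.9] p [0.5177 0.078  0.2688]
hit True
t 8.4 open 0.0465 F [-0.1  0.5  3.1] p [ 0.4538 -0.3212  0.0509]
t 9.7 open 0.0659 F [ 0.4 -0.2  0.7] p [ 0.4531 -0.3205  0.1503]
```

View pics/t1c.png

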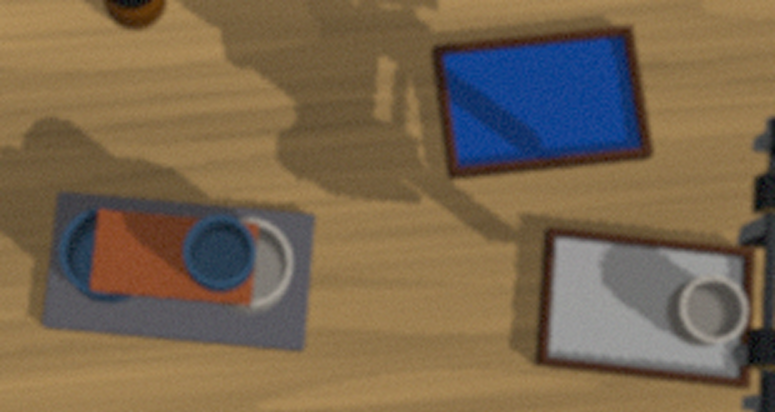

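The white cup is upright at about (712,308) in the crop, on the tray floor, and the plate and blue cup have not moved. Next is small blue, then a close look at the plate and pile.

```bash
python3 - <<'E'
from h import *
pick(.510,.019,.085,np.radians(-9.5),.043)
place(*tray("b",-.038),.043,.066)
set_gripper(.094)
out=[]
def crop(P,yaw,h):
    c=get_calibration("wrist"); im=capture("wrist")[:,:,::-1].copy(); 
    a=np.radians(yaw); ex=np.array([np.sin(a),-np.cos(a)]); ey=np.array([np.cos(a),np.sin(a)])
    cs=[(*(np.array(P)+sx*.028*ex+sy*.055*ey),h) for sx,sy in((1,1),(1,-1),(-1,-1),(-1,1))]
    q=proj(c,cs).round(1); print(q.tolist())
    x0,y0=(q.mean(0)-[80,75]).astype(int).clip(0); print(x0,y0)
    k=cv2.resize(im[y0:y0+150,x0:x0+160],(400,375),interpolation=2)
    out.append(k)
above(.515,.0,np.radians(-9.5),.24); dwell(.3); crop((.515,.049),80.5,.085)
above(.4448,.245,np.radians(-6.3),.24); dwell(.3); crop((.4448,.2899),83.7,.03)
st()
cv2.imwrite("pics/pp.png",np.hstack(out)); snap("top","t2")
E
```

```text
t 13.3 open 0.0465 F [-0.9 -0.5  0.7] p [0.51  0.019 0.128]
t 14.2 open 0.0465 F [-0.4 -1.3 -1.5] p [0.5092 0.0191 0.2688]
hit True
t 16.7 open 0.0463 F [-1.1 -0.4  4.3] p [ 0.6199 -0.2655  0.0509]
t 18.1 open 0.066 F [ 0.3 -0.  -0. ] p [ 0.6192 -0.2651  0.1503]
[[343.4, 100.8], [341.6, 232.9], [278.1, 232.9], [274.5, 100.9]]
229 91
[[342.4, 112.6], [341.0, 224.3], [286.9, 224.4], [284.4, 112.7]]
233 93
t 21.6 open 0.0939 F [-0.1 -0.2 -0.9] p [0.4452 0.2443 0.24  ]
```

View pics/pp.png

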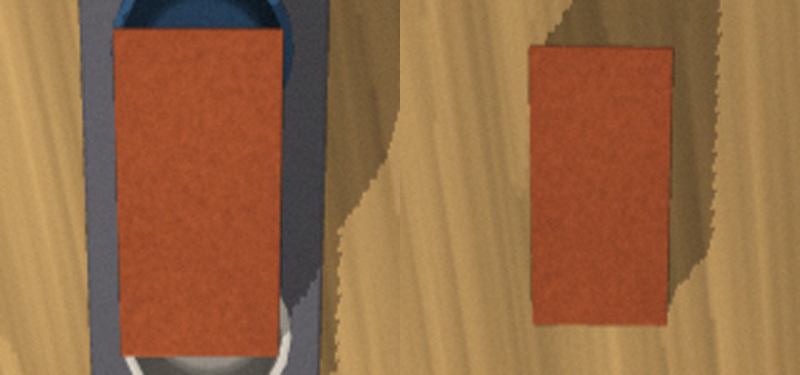

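View pics/t2.png

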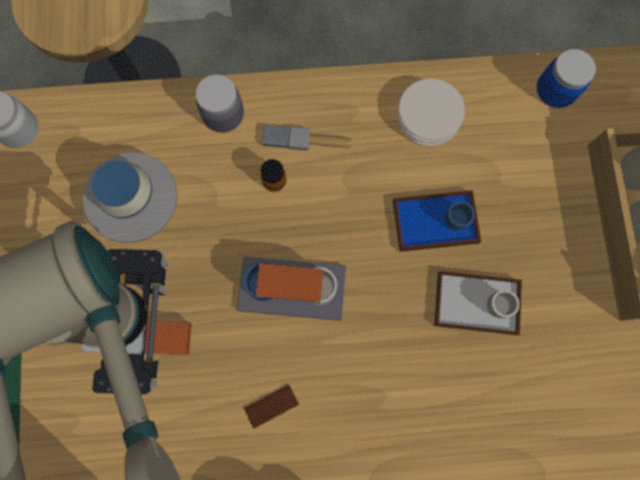

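Plate and pile are within 1 mm of the estimates (plate about 0.8 mm toward -y, pile about 1 mm toward +y). Both small cups stand in their trays. Next, the plate.

```bash
python3 - <<'E'
from h import *
pick(.5146,.0484,.075,np.radians(-9.4),.0265,.08)
place(.4448,.291,.030,np.radians(-6.7),.0265,.068)
above(.4448,.245,np.radians(-6.7),.24); dwell(.3)
k=capture("wrist")[80:260,220:420,::-1]
above(.515,.0,np.radians(-9.5),.24); dwell(.3)
c=get_calibration("wrist"); im=capture("wrist")[:,:,::-1].copy()
for s in(.05,-.05): 
    a=np.radians(80.6); P=(.515+s*np.cos(a),.049+s*np.sin(a),.075);q=proj(c,P)[0];print(q);cv2.drawMarker(im,tuple(int(round(v)) for v in q),(0,255,0),0,8,1)
cv2.imwrite("pics/p3.png",cv2.resize(np.hstack([k,im[80:260,210:410]]),None,fx=2,fy=2,interpolation=2)); st()
E
```

```text
t 24.2 open 0.0553 F [-0.9  1.2  5. ] p [0.515  0.0484 0.1023]
t 25.2 open 0.0555 F [-0.2  0.9 -2.1] p [0.5137 0.0484 0.2686]
hit True
t 27.5 open 0.0559 F [ 0.2 -0.5  1.5] p [0.445  0.2911 0.0569]
t 28.8 open 0.0681 F [-0.5  0.3  0.1] p [0.4441 0.2907 0.1558]
[310.17306386 110.94346936]
[310.75294739 226.75468739]
t 31.0 open 0.0678 F [-0.8  0.3  0.9] p [0.5149 0.0009 0.2401]
```

View pics/p3.png

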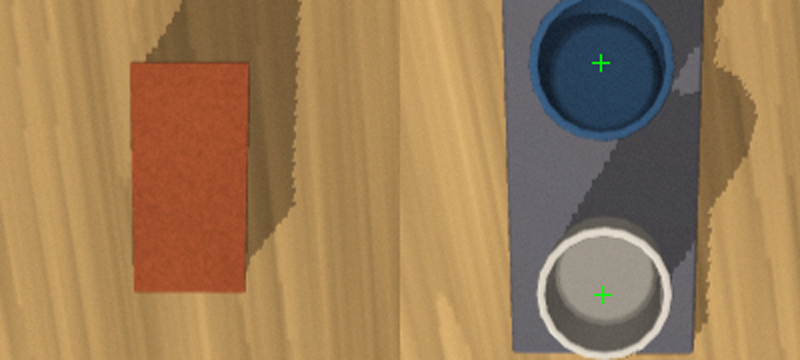

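The plate sits squarely on the pile, and the tall cups are where expected (rim centres (601,67) and (604,292)). Next, the tall cups.

```bash
python3 - <<'E'
from h import *
a=np.radians(80.6)
for s,t in((.0485,"b"),(-.0495,"w")):
    pick(.515+s*np.cos(a),.049+s*np.sin(a),.015,np.radians(-9.4),.053)
    place(*tray(t,.033),.053,.08)
above(.45,.0,np.radians(-9.4),.3); dwell(.5)
snap("top","t4"); snap("side","s4"); st()
m=cv2.imread("pics/t4.png")[150:350,110:530]; s=cv2.imread("pics/s4.png")[130:300,220:500]
m=cv2.resize(m,(630,300),interpolation=2); s=cv2.resize(s,(494,300),interpolation=2); k=np.zeros((600,630,3),np.uint8);k[:300]=m;k[300:,:494]=s
cv2.imwrite("pics/f.png",k)
E
```

```text
t 33.5 open 0.0605 F [ 0.6 -0.6  2.8] p [0.5233 0.0968 0.0684]
t 34.6 open 0.0601 F [ 0.6  0.3 -2. ] p [0.522  0.0968 0.2686]
hit True
t 37.1 open 0.0598 F [-0.4  0.2  3.1] p [ 0.6183 -0.1945  0.0613]
t 38.5 open 0.0797 F [-0.1  0.4 -0.6] p [ 0.6175 -0.1941  0.1603]
t 41.2 open 0.0604 F [ 2.  -0.1  2.8] p [5.076e-01 1.000e-04 6.850e-02]
t 42.4 open 0.0604 F [ 0.7  1.1 -1.9] p [5.060e-01 3.000e-04 2.686e-01]
hit True
t 44.7 open 0.06 F [ 0.1 -0.2  4.5] p [ 0.4674 -0.2515  0.0613]
t 46.0 open 0.0801 F [-0.4  0.1 -0.5] p [ 0.4666 -0.2509  0.1603]
t 47.8 open 0.0797 F [0.  1.2 0.3] p [ 4.5e-01 -1.0e-04  3.0e-01]
```

View pics/f.png

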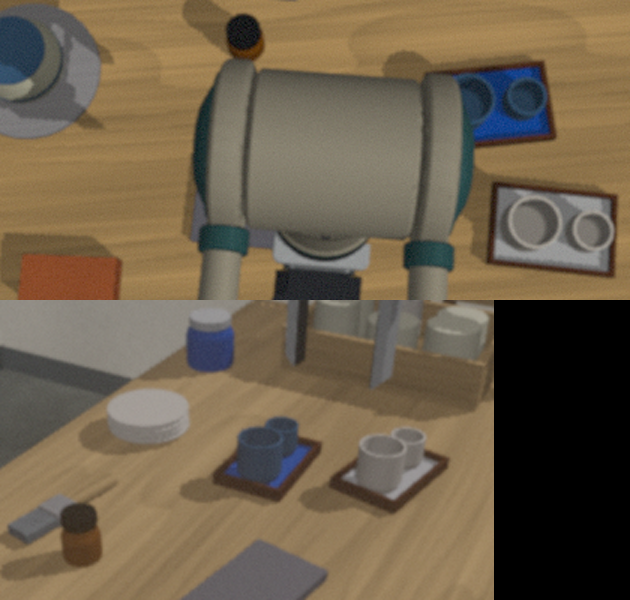

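All four cups are upright in their trays, with landing heights within 0.3 mm of flat. The jar is untouched and the plate is on the pile. I hand in.

```bash
python3 -c "
from station import *
print(job_done())"
```

```text
the job is handed in; nothing more can be done
None
```

I handed the job in at about 48 s: all four cups stand upright in their matching trays, the plate sits squarely on the pile, the order was kept, and the jar was left alone.

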